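# Slide the specimen carriage to the red stop

## Robot

A 6-joint arm with a two-finger parallel gripper is mounted at the origin on the work surface. World frame = base frame: x ahead of the robot, y to its left, z up, the work surface at z = 0. Lengths are in m, angles in rad, forces in N, time in s.
With the tool pointing down it reaches from about 0.25 to 0.725 m from the base axis. Payload 4 kg.
Tool frame: the origin (TCP) lies midway between the tips of the shut fingers; the grasp point (between the pads) lies 19 mm behind it; z points along the fingers, y is the line along which they close (so a half turn about z gives the same grasp; the last joint's range is limited). The gripper opens to 85 mm and grips with 20 to 120 N. Pads are 22 mm wide; open, the fingers measure 114 mm over their backs; the gripper's body (76 mm by 85 mm) begins 54 mm behind the grasp point. The pads swing forward as they close: fully open they stand 13 mm farther back than shut.
Start: joints at [1.284, 0.241, 0.005, 1.335, 0, 1.571], TCP at [0.141, 0.48, 0.231] pointing down, gripper open.
Joint ranges: [-2.72, 2.72], [-1.05, 1.87], [-1.09, 1.28], [-1.99, 2.15], [-1.42, 1.44], [-3.14, 3.14]. Speed limits (rad/s): [2.79, 2.79, 3.14, 3.14, 3.14, 3.14].

## Interface

Orientations are given as a unit quaternion [x, y, z, w].
In Python, from workcell import get_obs, camera, job_done, silhouettes gives the robot as it stands. The module is installed in compiled form; this text tells all that it offers.
- The arm moves only by the tool drive_tool, never from a script. Its argument "increments" is a list of rows, each a list of 3 entries, a list of its own where there are three numbers: the shift along the world's x, y, z in mm, then the turn, a rotation vector about the world's x, y, z in degrees, then the opening, from 0 (shut) to 1 (fully open). A call has 1 to 8 rows; each row shifts and turns the commanded pose from where the row before left it; what a row does not reach is not made up. A row lasts 1/12 s, in which the tool goes at most 41.7 mm and 7.16 degrees, less where a joint would pass 70% of its speed; a pose out of reach is approached as far as the arm can. A call is refused whole if a number of a shift passes 41.7 or a number of a turn 7.16, either way. A call with a gripper value outside its range is refused whole. The fingers move at their own pace and stop on an object; the grip force is fixed at half the most. Time passes only in rows, so rows that do not move let the fingers close. It gives the time, the measured TCP pose, the force, the opening and the grip force at its end, in the units of the state.
- get_obs(): the state, without advancing time (a new reading comes with each control period).
- camera(name): name is "scene" or "top"; returns a dict with "image" (480x640x3 uint8, red, green, blue), "K" (3x3 intrinsics, pixels), "view" (4x4, takes a point from world to camera coordinates). Camera axes: x right, y down, z forward; pixel columns grow to the right and rows downward; lengths in m; the calibration is good to about 2 mm. A picture is of the moment at which its call begins. There is no depth.
- job_done(): hands the job in; it is judged then, once.
Trained networks look in a picture, given as the dict that the camera call returned (one of the last four; its "shot" number tells which), for a name from the list of things; names that differ only in an ending like _2 or _b are one class to them, and where a whole thing is asked for, a point or a joint stands for the part that bears it (a point fixed in the world has none). Each returns a list of dicts, best first, with "conf" (0 to 1); they miss things now and then, are a little off and sometimes report something else, mostly with a low value. They report only what shows in the picture. A call takes as long as a camera call.
- silhouettes(query, picture): "region" (480x640 bool, what is visible of it) and "bbox" ([left, top, right, bottom] in pixels, round what is visible of it).
The state is a dict: "clock": time; "joint_pos": joint angles; "joint_vel": joint speeds; "tau": joint torques, N m; "eef_pos": TCP position; "tool_rot": TCP orientation; "ft_force": force on the tool from outside, world axes, zero at the start; "ft_torque": the same for the moment, N m; "grip_width": finger opening in m; "grasp_force": force on a finger pad.
Only numpy, scipy, OpenCV 4.12 (cv2) and the standard library are available. Lean on these libraries where they do the work, as an engineer would, in place of code of your own. Each camera call takes 0.05 s, during which the arm holds its last target. There are 200 camera calls.

## Task

Press the yellow brake pad in the middle of the specimen carriage with the fingertips to free it and, keeping the pad pressed, push the carriage along its rail until it rests against the stop with the red top; then take the hand away. Do not drag the carriage while its brake is holding, pick nothing up, and leave the vial, loupe and tray standing where they are.

Things in the scene. Friction and masses are not known exactly. Their poses are not given: they have to be found in the camera images.
- rail: Slide rail fixed to the desk: grey base plate 90 x 420 x 10 mm with a steel T-rail on it, up to 28 mm high. Origin: centre of the underside, on the desk. Its y axis runs along the rail (the way the carriage slides), x across it, z up. The rail's place and yaw change from run to run.
- carriage (a joint): Position of the carriage along the rail's y axis in m, 0 with the carriage in the middle of the rail, growing to rail +y. Once the brake is free it slides with about 1 N of drag. While the pad is up the brake holds it with some 20 to 30 N. It stays where it is left.
- carriage_mid (a point): Centre of the aluminium carriage's deck top, 42 mm above the desk, under the middle of the yellow pad; moves with the carriage, axes parallel to the rail's. The carriage is 70 mm across (x) and 100 mm along the rail (its flat end faces are 50 mm either side of this point along y).
- ridge (a point): Top centre of the carriage's grey ridge on the rail's +y side; its twin stands on the -y side. They cross the carriage at the pad's two ends, inner faces 60 mm apart (30 mm either side of carriage_mid), each 12 mm thick (y), 56 mm long (x), tops 62 mm above the desk, 10 mm above the unpressed pad. A fingertip pressing the pad can push sideways on a ridge.
- specimen (a point): Top of the pin of the beetle on a cork block that the carriage bears on an outrigger at the rail's +x side (35 to 78 mm off the rail's centre line, 50 mm long in y, block top 51 mm, pin top 83 mm above the desk). Fixed to the carriage and rides with it.
- brake_pad (a joint): How far the yellow brake pad is pressed down, in m: about -0.001 to 0 when up (brake on), 0.008 fully down on a hard end. Sprung: it gives from about 1 N, takes 6 N at 0.0015, 7 N at 0.004, 8 N at 0.007; the brake is quite free from about 0.0015 and the pad counts as pressed beyond 0.002, so press it well down (0.004 to 0.008). It springs back up when let go.
- pad_top (a point): Centre of the top of the yellow brake pad (46 mm in x, 56 mm along the rail in y, three black grooves), between the two ridges in the middle of the carriage; 52 to 53 mm above the desk when up, and it goes down as it is pressed. The pad moves along with the carriage.
- stop_red: Dark steel stop block with a RED top, clamped fast across the rail: 60 mm across (x), 20 mm along the rail (y), top 54 mm above the desk. Origin: on the rail's centre line, at desk height, at the middle of the block. The carriage's end face meets it when carriage_mid is 60 mm from this origin along the rail. It stands on either side of the carriage (rail +y or -y), which varies, as does its place.
- stop_blue: The same stop block with a BLUE top, on the other side of the carriage; not the one wanted.
- vial: Loose small clear jar with a black cap, 28 mm diameter, 60 mm tall, standing beyond the rail; a bystander. Origin: centre of its underside.
- loupe: Loose black magnifier (waisted cylinder), 38 mm diameter, 40 mm tall, standing beyond the rail; a bystander. Origin: centre of its underside.
- unit_tray: Loose white open tray of pinned insects, 60 x 80 x 30 mm, on the robot's side of the rail; a bystander. Origin: centre of its underside.

How it is judged:
By the outcome, as a careful person would: the job done as asked, in the order asked, and still so for the second after the job is handed in, with the robot touching nothing.
It also fails if it takes over 35 s, if anything falls off the work surface, if the arm or the gripper's body presses on something with over 40 N, if the wrist force passes 120 N, or if a joint passes its speed limit or range.

## Working session

There is one attempt and no reset: what is moved stays moved. The work goes in short steps, Python scripts to look and compute and a tool call to move; the robot and the scene stay as the last step left them, time stands still between calls to the robot, and variables do not carry over. Pictures are saved under pics/ and viewed, at most 10 in all, crops included, and the job is handed in when it is done.

Besides the shell and the picture viewer there is one more tool, called after ">>>" as a command line: name --argument value ..., lists and objects as JSON in quotes. drive_tool: Moves the arm, as the interface text tells. Its arguments: {"type":"object","properties":{"increments":{"type":"array"}},"required":["increments"]}

```bash
mkdir -p pics; cat > h.py <<'E'
import numpy as np, cv2
from workcell import *
def ray(c,uv,z):
    """world point at height z seen at pixel uv"""
    K,V=np.array(c["K"]),np.array(c["view"]); R,t=V[:3,:3],V[:3,3]
    d=R.T@np.linalg.inv(K)@np.array([uv[0],uv[1],1.]); o=-R.T@t
    return o+d*(z-o[2])/d[2]
def save(c,n): cv2.imwrite("pics/"+n,c["image"][:,:,::-1])
E
python3 - <<'E'
from h import *
for n in("top","scene"):
    c=camera(n); save(c,n+"0.png")
    for q,z in(("stop_red",.054),("stop_blue",.054),("pad_top",.052),("rail",.01),("carriage_mid",.042),("vial",.03),("loupe",.03),("unit_tray",.02)):
        for s in silhouettes(q,c)[:1]:
            m=s["region"]; r=cv2.minAreaRect(np.argwhere(m)[:,::-1].astype(np.float32))
            print(n,q,round(s["conf"],2),[int(v) for v in s["bbox"]],np.round(r[0]),np.round(r[1]),round(r[2],1),ray(c,r[0],z).round(3))
E
```

```text
top stop_red 0.64 [421, 241, 439, 282] [429. 260.] [15. 41.] 11.8 [ 0.53  -0.204  0.054]
top stop_blue 0.65 [265, 202, 284, 242] [272. 224.] [12. 38.] 12.3 [0.598 0.079 0.054]
top pad_top 0.7 [327, 221, 360, 253] [345. 237.] [30. 25.] 14.0 [ 0.574 -0.053  0.052]
top rail 0.91 [244, 198, 471, 295] [361. 234.] [226.  69.] 13.4 [ 0.586 -0.086  0.01 ]
top carriage_mid 0.93 [314, 192, 375, 262] [348. 228.] [55. 62.] 13.4 [ 0.592 -0.059  0.042]
top vial 0.54 [321, 295, 372, 347] [347. 321.] [45. 34.] 24.4 [ 0.424 -0.056  0.03 ]
top loupe 0.61 [318, 143, 336, 169] [328. 158.] [23. 17.] 90.0 [ 0.73  -0.022  0.03 ]
top unit_tray 0.88 [321, 296, 373, 347] [347. 321.] [45. 34.] 24.4 [ 0.423 -0.057  0.02 ]
scene stop_red 0.93 [145, 201, 177, 254] [162. 226.] [26. 55.] 20.9 [ 0.547 -0.203  0.054]
scene stop_blue 0.67 [357, 246, 383, 304] [371. 274.] [16. 60.] 13.2 [0.614 0.075 0.054]
scene pad_top 0.59 [249, 226, 296, 269] [271. 248.] [45. 33.] 14.0 [ 0.576 -0.055  0.052]
scene rail 0.84 [108, 202, 405, 323] [257. 264.] [300.  81.] 13.0 [ 0.579 -0.079  0.01 ]
scene carriage_mid 0.88 [228, 222, 313, 307] [268. 267.] [78. 82.] 13.6 [ 0.6   -0.058  0.042]
scene vial 0.66 [136, 301, 173, 337] [155. 318.] [40. 25.] 52.4 [ 0.669 -0.197  0.03 ]
scene loupe 0.93 [276, 356, 305, 392] [289. 374.] [36. 30.] 90.0 [ 0.736 -0.024  0.03 ]
scene unit_tray 0.69 [244, 144, 310, 201] [278. 173.] [60. 45.] 23.4 [ 0.428 -0.058  0.02 ]
```

```bash
python3 - <<'E'
import cv2
a=cv2.imread("pics/top0.png")[130:355,230:490]
cv2.imwrite("pics/top0c.png",cv2.resize(a,None,fx=3,fy=2.6))
E
```

```text
(no output)
```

View pics/top0c.png

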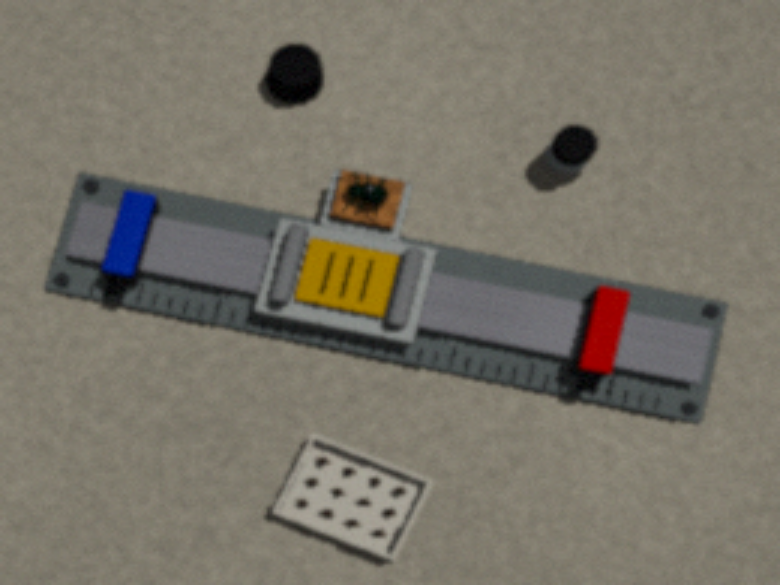

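View pics/scene0.png

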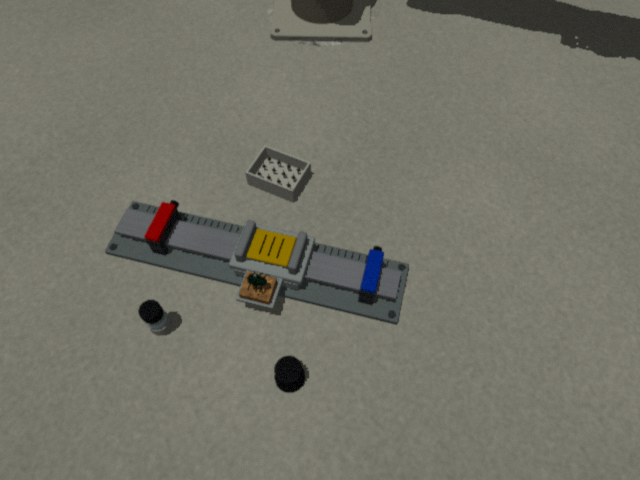

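```bash
python3 - <<'E'
from h import *
from scipy.spatial.transform import Rotation as R
o=get_obs(); print(o["clock"],o["eef_pos"],R.from_quat(o["tool_rot"]).as_matrix().round(2).tolist(),o["grip_width"])
for n in("top","scene"):
    c=camera(n); h=cv2.cvtColor(c["image"],cv2.COLOR_RGB2HSV); P={}
    for k,lo,hi,z in(("red",(0,200,110),(6,255,255),.054),("blue",(112,180,90),(128,255,255),.054),("yel",(18,180,80),(30,255,255),.0525)):
        m=cv2.inRange(h,lo,hi); nn,_,st,ce=cv2.connectedComponentsWithStats(m); i=1+st[1:,4].argmax()
        P[k]=ray(c,ce[i],z); print(n,k,st[i,4],P[k].round(4))
    d=P["blue"]-P["red"]; d/=np.linalg.norm(d); print("dir",d.round(4),"yaw",np.degrees(np.arctan2(-d[0],d[1])).round(2),"travel",(P["yel"]-P["red"])@d-.06)
E
```

```text
0.9 [0.14143692 0.47958926 0.23132525] [[-0.96, 0.28, -0.0], [0.28, 0.96, 0.0], [0.0, 0.0, -1.0]] 0.08528762176914326
top red 308 [ 0.5372 -0.2074  0.054 ]
top blue 328 [0.6061 0.0784 0.054 ]
top yel 743 [ 0.5741 -0.0537  0.0525]
dir [0.2344 0.9721 0.    ] yaw -13.56 travel 0.09801069473171004
scene red 430 [ 0.5391 -0.2095  0.054 ]
scene blue 394 [0.6078 0.0771 0.054 ]
scene yel 1202 [ 0.5764 -0.0549  0.0525]
dir [0.233  0.9725 0.    ] yaw -13.47 travel 0.09906546131976807
```

>>> drive_tool --increments '[[[22, -27, 0], [0, 0, 2.8], 0], [[22, -27, 0], [0, 0, 0], 0], [[22, -27, 0], [0, 0, 0], 0], [[22, -27, 0], [0, 0, 0], 0], [[22, -27, 0], [0, 0, 0], 0], [[22, -27, 0], [0, 0, 0], 0], [[22, -27, 0], [0, 0, 0], 0], [[22, -27, 0], [0, 0, 0], 0]]'

```text
clock: 1.67
eef_pos: [0.3182, 0.2622, 0.2315]
tool_rot: [0.119, 0.993, 0.0, 0.0]
ft_force: [0.9, 1.1, -1.0]
grip_width: 0.0
grasp_force: 0.0
```

>>> drive_tool --increments '[[[22, -27, 0], [0, 0, 0], 0], [[22, -27, 0], [0, 0, 0], 0], [[22, -27, 0], [0, 0, 0], 0], [[22, -27, 0], [0, 0, 0], 0], [[22, -27, 0], [0, 0, 0], 0], [[22, -27, 0], [0, 0, 0], 0], [[22, -27, 0], [0, 0, 0], 0], [[0, 0, 0], [0, 0, 0], 0]]'

```text
clock: 2.33
eef_pos: [0.4749, 0.0704, 0.2312]
tool_rot: [0.122, 0.993, -0.001, 0.001]
ft_force: [-0.2, 0.5, 0.5]
grip_width: 0.0
grasp_force: 0.0
```

>>> drive_tool --increments '[[[20, -27, 0], [0, 0, 0], 0], [[20, -27, 0], [0, 0, 0], 0], [[20, -27, -15], [0, 0, 0], 0], [[20, -27, -25], [0, 0, 0], 0], [[18, -26, -30], [0, 0, 0], 0], [[0, 0, -35], [0, 0, 0], 0], [[0, 0, -35], [0, 0, 0], 0], [[0, 0, 0], [0, 0, 0], 0]]'

```text
clock: 3.0
eef_pos: [0.5628, -0.0579, 0.0851]
tool_rot: [0.119, 0.993, -0.0, -0.007]
ft_force: [-1.1, 0.5, -0.7]
grip_width: -0.0002
grasp_force: 0.0
```

```bash
python3 - <<'E'
from h import *
a=[]
for n,(r0,r1,c0,c1) in(("top",(160,310,250,450)),("scene",(150,340,130,400))):
    c=camera(n); a.append(cv2.resize(c["image"][r0:r1,c0:c1],(400,300),interpolation=cv2.INTER_CUBIC))
cv2.imwrite("pics/near.png",cv2.resize(np.hstack(a),(800,300))[:,:,::-1]); print(get_obs()["eef_pos"])
E
```

```text
[ 0.56723243 -0.05772083  0.09192752]
```

View pics/near.png

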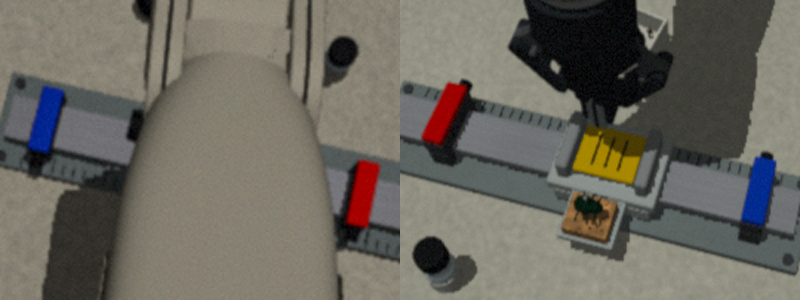

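>>> drive_tool --increments '[[[6, -4, -10], [0, 0, 0], 0], [[0, 0, -12], [0, 0, 0], 0], [[0, 0, -8], [0, 0, 0], 0], [[0, 0, -5], [0, 0, 0], 0], [[0, 0, 0], [0, 0, 0], 0], [[0, 0, 0], [0, 0, 0], 0]]'

```text
clock: 3.6
eef_pos: [0.575, -0.062, 0.0585]
tool_rot: [0.119, 0.993, 0.0, 0.0]
ft_force: [0.4, -0.7, -0.1]
grip_width: -0.0002
grasp_force: 0.0
```

>>> drive_tool --increments '[[[0, 0, -4], [0, 0, 0], 0], [[0, 0, -4], [0, 0, 0], 0], [[0, 0, -2], [0, 0, 0], 0], [[0, 0, 0], [0, 0, 0], 0], [[0, 0, 0], [0, 0, 0], 0]]'

```text
clock: 4.02
eef_pos: [0.5757, -0.0622, 0.0491]
tool_rot: [0.119, 0.993, 0.0, 0.001]
ft_force: [-0.7, 0.1, 6.6]
grip_width: 0.0002
grasp_force: 3.2
```

>>> drive_tool --increments '[[[0, 0, -2], [0, 0, 0], 0], [[0, 0, 0], [0, 0, 0], 0], [[0, 0, 0], [0, 0, 0], 0]]'

```text
clock: 4.27
eef_pos: [0.5758, -0.0622, 0.0472]
tool_rot: [0.119, 0.993, 0.0, 0.002]
ft_force: [-0.9, 0.0, 7.3]
grip_width: 0.0
grasp_force: 3.5
```

>>> drive_tool --increments '[[[-0.5, -2, 0], [0, 0, 0], 0], [[-0.7, -3, 0], [0, 0, 0], 0], [[-0.7, -3, 0], [0, 0, 0], 0], [[-0.7, -3, 0], [0, 0, 0], 0], [[-0.7, -3, 0], [0, 0, 0], 0], [[-0.7, -3, 0], [0, 0, 0], 0], [[-0.7, -3, 0], [0, 0, 0], 0], [[0, 0, 0], [0, 0, 0], 0]]'

```text
clock: 4.93
eef_pos: [0.5708, -0.0827, 0.0473]
tool_rot: [0.119, 0.993, -0.0, 0.001]
ft_force: [-0.4, -0.4, 6.8]
grip_width: -0.0
grasp_force: 3.5
```

>>> drive_tool --increments '[[[-1, -4, 0], [0, 0, 0], 0], [[-1, -4, 0], [0, 0, 0], 0], [[-1, -4, 0], [0, 0, 0], 0], [[-1, -4, 0], [0, 0, 0], 0], [[-1, -4, 0], [0, 0, 0], 0], [[-1, -4, 0], [0, 0, 0], 0], [[-1, -4, 0], [0, 0, 0], 0], [[0, 0, 0], [0, 0, 0], 0]]'

```text
clock: 5.6
eef_pos: [0.564, -0.111, 0.0474]
tool_rot: [0.119, 0.993, -0.0, 0.002]
ft_force: [-0.4, -0.4, 7.5]
grip_width: 0.0001
grasp_force: 3.5
```

```bash
cat > look.py <<'E'
from h import *
import sys
c=camera("scene"); cv2.imwrite("pics/%s.png"%sys.argv[1],cv2.resize(c["image"][150:340,80:420],(800,447),interpolation=cv2.INTER_CUBIC)[:,:,::-1])
o=get_obs(); print(o["eef_pos"],o["ft_force"])
E
python3 look.py mid
```

```text
[ 0.56406092 -0.1109641   0.04738229] [ 0.26366814 -0.35805262  6.92324444]
```

View pics/mid.png

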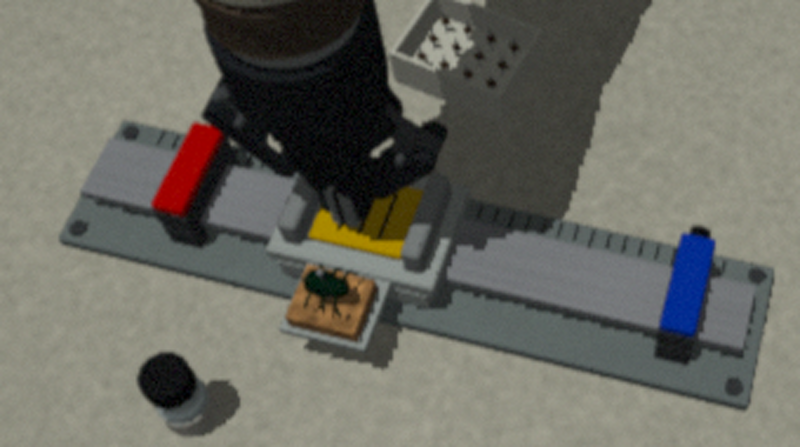

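>>> drive_tool --increments '[[[-1, -4, 0], [0, 0, 0], 0], [[-1, -4, 0], [0, 0, 0], 0], [[-1, -4, 0], [0, 0, 0], 0], [[-1, -4, 0], [0, 0, 0], 0], [[-1, -4, 0], [0, 0, 0], 0], [[-1, -4, 0], [0, 0, 0], 0], [[-1, -4, 0], [0, 0, 0], 0], [[-1, -4, 0], [0, 0, 0], 0]]'

```text
clock: 6.32
eef_pos: [0.5565, -0.1424, 0.0475]
tool_rot: [0.119, 0.993, 0.0, 0.002]
ft_force: [1.4, 0.7, 7.0]
grip_width: 0.0001
grasp_force: 3.5
```

>>> drive_tool --increments '[[[-0.5, -2, 0], [0, 0, 0], 0], [[-0.5, -2, 0], [0, 0, 0], 0], [[-0.5, -2, 0], [0, 0, 0], 0], [[-0.5, -2, 0], [0, 0, 0], 0], [[-0.5, -2, 0], [0, 0, 0], 0], [[0, 0, 0], [0, 0, 0], 0], [[0, 0, 0], [0, 0, 0], 0]]'

```text
clock: 6.9
eef_pos: [0.554, -0.1528, 0.0475]
tool_rot: [0.119, 0.993, -0.0, 0.002]
ft_force: [0.1, -0.3, 6.5]
grip_width: -0.0004
grasp_force: 3.5
```

>>> drive_tool --increments '[[[-0.3, -1.2, 0], [0, 0, 0], 0], [[-0.3, -1.2, 0], [0, 0, 0], 0], [[-0.3, -1.2, 0], [0, 0, 0], 0], [[-0.3, -1.2, 0], [0, 0, 0], 0], [[-0.3, -1.2, 0], [0, 0, 0], 0], [[0, 0, 0], [0, 0, 0], 0]]'

```text
clock: 7.4
eef_pos: [0.5526, -0.1586, 0.0475]
tool_rot: [0.119, 0.993, -0.0, 0.002]
ft_force: [0.6, -0.0, 8.0]
grip_width: 0.0001
grasp_force: 3.5
```

>>> drive_tool --increments '[[[-0.3, -1.2, 0], [0, 0, 0], 0], [[-0.3, -1.2, 0], [0, 0, 0], 0], [[0, 0, 0], [0, 0, 0], 0], [[0, 0, 0], [0, 0, 0], 0]]'

```text
clock: 7.73
eef_pos: [0.5523, -0.1597, 0.0475]
tool_rot: [0.118, 0.993, 0.001, 0.002]
ft_force: [2.0, 3.2, 7.3]
grip_width: 0.0002
grasp_force: 3.5
```

>>> drive_tool --increments '[[[-0.3, -1.2, 0], [0, 0, 0], 0], [[-0.3, -1.2, 0], [0, 0, 0], 0], [[0, 0, 0], [0, 0, 0], 0], [[0, 0, 0], [0, 0, 0], 0]]'

```text
clock: 8.07
eef_pos: [0.5516, -0.162, 0.0475]
tool_rot: [0.118, 0.993, 0.001, 0.002]
ft_force: [0.6, 3.4, 7.0]
grip_width: 0.0001
grasp_force: 3.5
```

```bash
python3 look.py end
```

```text
[ 0.55163126 -0.16196423  0.04747257] [0.99452786 3.67515717 6.51748941]
```

View pics/end.png

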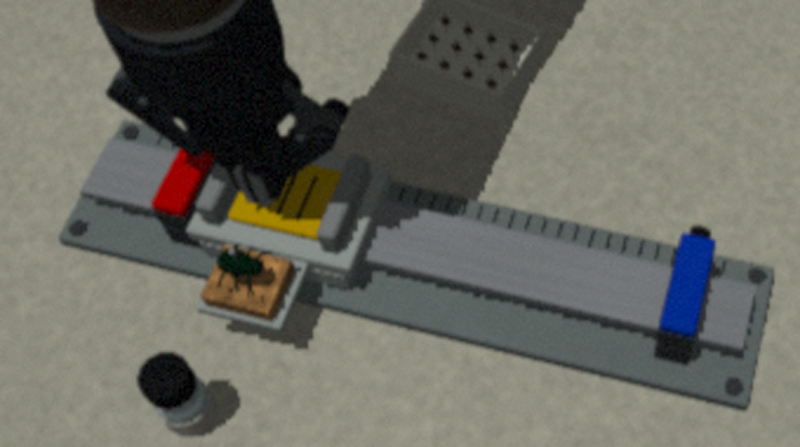

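>>> drive_tool --increments '[[[0, 0, 6], [0, 0, 0], 0], [[0, 0, 10], [0, 0, 0], 0], [[0, 0, 25], [0, 0, 0], 0], [[0, 0, 30], [0, 0, 0], 0], [[0, 0, 30], [0, 0, 0], 0], [[-20, 20, 25], [0, 0, 0], 0], [[-20, 25, 0], [0, 0, 0], 0], [[-20, 25, 0], [0, 0, 0], 0]]'

```text
clock: 8.78
eef_pos: [0.4898, -0.0933, 0.1739]
tool_rot: [0.12, 0.993, -0.0, 0.002]
ft_force: [-0.2, 0.9, -0.2]
grip_width: 0.0001
grasp_force: 0.0
```

>>> drive_tool --increments '[[[-20, 30, 0], [0, 0, 0], 0], [[-20, 30, 0], [0, 0, 0], 0], [[-20, 30, 0], [0, 0, 0], 0], [[-20, 30, 0], [0, 0, 0], 0], [[-20, 30, 0], [0, 0, 0], 0], [[-20, 30, 0], [0, 0, 0], 0], [[-20, 30, 0], [0, 0, 0], 0], [[0, 0, 0], [0, 0, 0], 0]]'

```text
clock: 9.45
eef_pos: [0.3457, 0.1202, 0.1718]
tool_rot: [0.115, 0.993, 0.0, -0.001]
ft_force: [-1.3, -0.5, 0.1]
grip_width: 0.0
grasp_force: 0.0
```

```bash
python3 - <<'E'
from h import *
u=np.array([.234,.972,0])
for n in("top","scene"):
    c=camera(n); h=cv2.cvtColor(c["image"],cv2.COLOR_RGB2HSV); P={}
    for k,lo,hi,z in(("red",(0,200,110),(6,255,255),.054),("yel",(18,180,80),(30,255,255),.0525)):
        m=cv2.inRange(h,lo,hi); nn,_,st,ce=cv2.connectedComponentsWithStats(m); i=1+st[1:,4].argmax()
        P[k]=ray(c,ce[i],z); print(n,k,st[i,4],P[k].round(4))
    print("gap",(P["yel"]-P["red"])@u-.06)
E
python3 look.py fin
```

```text
top red 313 [ 0.5373 -0.2074  0.054 ]
top yel 764 [ 0.5509 -0.1497  0.0525]
gap -0.0007299047389541929
scene red 435 [ 0.5391 -0.2093  0.054 ]
scene yel 1114 [ 0.553  -0.1519  0.0525]
gap -0.0008797674327656047
[0.34953253 0.11698242 0.17207567] [ 0.78430885 -0.56802146 -0.68767373]
```

View pics/fin.png

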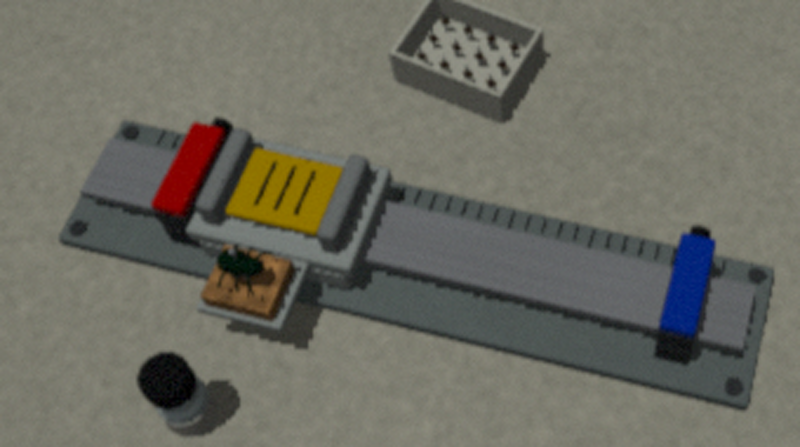

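The carriage rests against the red stop (gap about 0 within the error), the pad is up, and the vial and tray have not moved.

```bash
python3 -c "from workcell import *; print(job_done())"
```

```text
the job is handed in; nothing more can be done
None
```

I pressed the brake pad and held it about 5 mm down while pushing the carriage to the red stop, where it now rests (both cameras put the gap within 1 mm of zero). The hand is clear and the job is handed in; the result of the judging was not shown.

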